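# Two-button reset of a repaired camera

### The arm

A 7-joint arm with a two-finger parallel gripper is mounted at the origin on the work surface. World frame = base frame: x ahead of the robot, y to its left, z up, the work surface at z = 0. Lengths are in mm, angles in rad, forces in N, time in s.
With the tool pointing down it reaches from about 400 to 875 mm from the base axis. Payload 4.4 kg.
Tool frame: the origin (TCP) lies midway between the tips of the shut fingers; the grasp point (between the pads) lies 19 mm behind it; z points along the fingers, y is the direction in which the jaws open and shut (so a half turn about z gives the same grasp; the last joint's range is limited). The gripper opens to 85 mm and grips with 20 to 120 N. Pads are 22 mm wide; open, the fingers measure 114 mm over their backs; the gripper's body (76 mm by 85 mm) begins 54 mm behind the grasp point. The pads swing forward as they close: fully open they stand 13 mm farther back than shut.
Start: joints at [1.037, 0.628, 0.038, 1.517, -0.027, 0.996, -0.02], TCP at [293.129, -580.167, 231.313] pointing down, gripper open.
Joint ranges: [-3.06, 3.06], [-0.37, 2.12], [-1.25, 1.32], [0.18, 2.47], [-1.1, 4.24], [0.23, 1.98], [-2.94, 2.94]. Speed limits (rad/s): [2.57, 2.57, 3.14, 3.14, 3.14, 3.14, 3.14].

### API

Orientations are given as [roll, pitch, yaw] about the fixed x, y, z axes, in that order (R = Rz(yaw) Ry(pitch) Rx(roll)).
In Python, from cell import ctrl, vision gives the robot as it stands.
- The arm moves only by the tool play_rows, never from a script. Its arguments are lists of equal length, an entry for each row: "slide": the shift along the tool's x, y, z in mm, a list of three; "turn": the turn about the tool's z in rad; "fingers": the opening, from 0 (shut) to 1 (fully open). A call has 1 to 5 rows; each row is the pose to reach, as a shift and turn from the pose measured when the call began, along the tool's axes at that moment; what a row does not reach only later rows make up. A row lasts 1/8 s, in which the tool goes at most 62.5 mm and 10.7 degrees, less where a joint would pass 70% of its speed; a pose out of reach is approached as far as the arm can. A call with a gripper value outside its range is refused whole. The fingers move at their own pace and stop on an object; the grip force is fixed at half the most. Time passes only in rows, so rows that repeat a pose let the fingers close. It gives the time, the measured TCP pose, the force and the opening at its end, in the units of the state.
- ctrl.read_state(): the state, without advancing time (a new reading comes with each control period).
- vision.get_image(name): name is "scene" or "top"; returns (picture, depth): 420x560x3 uint8, blue, green, red; 420x560 float32, mm along the optical axis (not along the pixel's ray), 0 where there is no reading.
- vision.camera_params(name): a dict with "fx", "fy", "cx", "cy" (pixels), "position" and "rotation" of the camera in the world. Camera axes: x right, y up, looking along -z (the intrinsics and any distortion apply to the point x, -y, -z); pixel columns grow to the right and rows downward; lengths in mm; the calibration is good to about 2 mm. A picture is of the moment at which its call begins. camera_params takes no time and is no camera call.
- ctrl.finish_job(): hands the job in, once; it reports no verdict.
The state is a dict: "clock": time; "qpos": joint angles; "qd": joint speeds; "tau": joint torques, N m; "eef_pos": TCP position; "tool_rot": TCP orientation; "force": force on the tool from outside, world axes, zero at the start; "torque": the same for the moment, N m; "width": finger opening in mm.
Only numpy, scipy, OpenCV 4.12 (cv2) and the standard library are available. Lean on these libraries where they do the work, as an engineer would, in place of code of your own. Each camera call takes 0.05 s, during which the arm holds its last target.

### The job

The repaired camera with the viewfinder hump has to go back to its factory settings: with two fingertips press the two small round buttons on its top plate, one on each side of the hump, fully down together, hold both down for about three seconds, then let go and move clear. Do not press the shutter release or the record button, do not lean hard on the camera, and leave it and everything else standing where it is: nothing is to be picked up or pushed about.

Things in the scene. Friction and masses are not known exactly. Their poses are not given: they have to be found in the camera images.
- camera: Mirrorless camera: aluminium top plate, black body, short black lens; loose (0.6 to 1 kg), upright on a blue mat 3 mm thick. Origin at its underside, below the middle of the viewfinder hump. +x: where the lens looks, +y: left of a photographer behind it, +z: up. Body y -82 to +52, x -20 to +20 mm; lens to x +63; hand grip (y -82 to -46) to x +38. Flat top plate 78 mm above the underside.
- hump_top (a point): Top centre of the viewfinder hump's hot shoe, x = 0, y = 0 and 106 mm above the camera's underside (28 mm above the top plate). The hump stands between the two reset buttons: 36 mm wide (y = -18 to +18 mm), x = -20 to +22 mm; its black eyepiece reaches back to x = -30 mm.
- left_button_top (a point): Centre of the top face of the left reset button (goes down with it): black, round, 11 mm in diameter, 5 mm proud of the top plate when up, at x = 0, y = +34 mm of the camera, 83 mm above its underside. Axes as the camera's.
- right_button_top (a point): The same for the right reset button, at x = 0, y = -34 mm of the camera: the two buttons are 68 mm apart, centre to centre, with the hump midway between them.
- dial_top (a point): Top centre of the mode dial on the top plate, 22 mm in diameter and 7 mm high, at x = -4, y = -66 mm of the camera. Higher than the buttons: keep clear of it.
- left_button (a joint): Left reset button, pressed straight down: 0 up, 0.003 m fully down; its switch closes at 0.002 m. A spring pushes it back: about 1 N to start it, 2.2 N fully down.
- right_button (a joint): Right reset button, as the left one.
- shutter (a joint): Shutter release, bright metal, 13 mm in diameter and 5 mm proud, on top of the hand grip at x = +22, y = -62 mm of the camera: 0 up, 0.003 m fully down; trips at 0.0015 m. Not to be pressed.
- record (a joint): Record button, black, 7 mm in diameter and 3.5 mm proud, at x = +22, y = -47.5 mm of the camera: 0 up, 0.003 m fully down; trips at 0.0015 m. Not to be pressed.
- compact: Bystander: flat-topped compact camera without a hump, 116 mm wide (its y), 34 mm deep plus a stub lens 20 mm long, 69 mm high, loose on the mat. Origin under its middle.
- lens: Bystander: black lens standing on end, 68 mm in diameter, 91 mm high, loose on the mat. Origin under its middle.
- screwdriver: Bystander: small screwdriver with an orange handle, 150 mm long (its x), lying at the far left of the mat.
Things that resemble listed ones, but are neither listed nor needed, are in the scene too. What is shaped like the camera but orange is not meant.

How it is judged:
By the outcome, as a careful person would: the job done as asked, in the order asked, and still so for the second after the job is handed in, with the robot touching nothing.
It also fails if it takes over 35 s, if anything falls off the work surface, if the arm or the gripper's body presses on something with over 40 N, if the wrist force passes 120 N, or if a joint passes its speed limit or range.

## Working session

There is one attempt and no reset: what is moved stays moved. The work goes in short steps, Python scripts to look and compute and a tool call to move; the robot and the scene stay as the last step left them, time stands still between calls to the robot, and variables do not carry over. Pictures are saved under pics/ and viewed, and the job is handed in when it is done.

Besides the shell and the picture viewer there is one more tool, called as a command line: name --pt "numbers of a row" for each row, then --argument value for the rest. play_rows: Moves the arm, as the interface text tells. Its arguments: {"type":"object","properties":{"slide":{"type":"array"},"turn":{"type":"array"},"fingers":{"type":"array"}},"required":["slide","turn","fingers"]}

```bash
ls; mkdir -p pics
cat > h.py <<'E'
import numpy as np, cv2
from cell import ctrl, vision
def grab(tag):
    out={}
    for n in ("scene","top"):
        im,d=vision.get_image(n); cv2.imwrite(f"pics/{tag}_{n}.png",im); np.save(f"pics/{tag}_{n}.npy",d); out[n]=(im,d)
    return out
def P(n,u,v,d):
    p=vision.camera_params(n); 
    k=np.array([[p["fx"],0,p["cx"]],[0,p["fy"],p["cy"]],[0,0,1.]])
    dist=p.get("distortion"); 
    x=(u-p["cx"])/p["fx"]*d; y=(v-p["cy"])/p["fy"]*d
    return np.array(p["position"])+np.array(p["rotation"])@np.array([x,-y,-d])
E
python3 - <<'E'
from h import *
o=grab("a")
for n in ("scene","top"): print(vision.camera_params(n))
print(ctrl.read_state())
E
```

```text
pics
{'fx': 527.7806025378634, 'fy': 527.7806025378634, 'cx': 280.69296673929114, 'cy': 210.96116577536574, 'position': array([1194.77662801, -453.25360459,  926.74983119]), 'rotation': array([0.75521381, 0.01592085, 0.81273571])}
{'fx': 438.3333511293723, 'fy': 438.3333511293723, 'cx': 278.8562093063927, 'cy': 202.3087895046471, 'position': array([ 394.25049833,   88.0431792 , 1062.21103944]), 'rotation': array([ 0.21693023, -0.00615396, -1.52040813])}
{'clock': 0.1, 'qpos': array([ 1.03720689,  0.62927098,  0.03843241,  1.51829364, -0.02700171,
        0.99629671, -0.02003396]), 'qd': array([-9.17840752e-04, -2.44202164e-03, -4.94457234e-05, -3.24306452e-03,
        6.76599692e-04,  1.47930072e-03, -4.84257621e-04]), 'tau': array([ 3.34345081e-03, -5.64537692e+01,  1.23051502e+00, -1.93973994e+01,
        1.13172378e-02,  5.41133704e-03, -1.25353833e-05]), 'eef_pos': array([ 292.86826732, -579.6380599 ,  230.46137945]), 'tool_rot': array([-3.13984152e+00,  1.06197353e-05,  4.67763965e-01]), 'force': array([ 0.02551253, -1.40329896,  0.55982379]), 'torque': array([ 0.05423169, -0.00915024,  0.0223765 ]), 'width': 85.34713794390524}
```

View pics/a_scene.png

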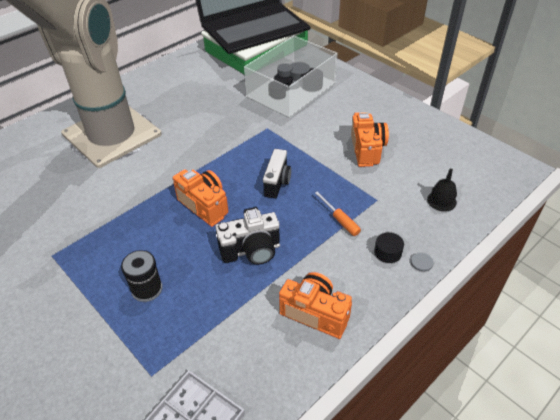

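View pics/a_top.png

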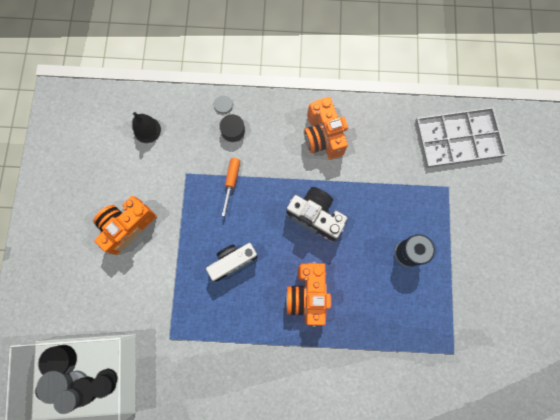

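```bash
cat >> h.py <<'E'
from scipy.spatial.transform import Rotation as Ro
def P(n,u,v,d):
    p=vision.camera_params(n)
    x=(u-p["cx"])/p["fx"]*d; y=(v-p["cy"])/p["fy"]*d
    return np.array(p["position"])+Ro.from_euler("xyz",p["rotation"]).apply(np.array([x,-y,-d]).T)
def proj(n,X):
    p=vision.camera_params(n)
    c=Ro.from_euler("xyz",p["rotation"]).inv().apply(np.asarray(X,float)-np.array(p["position"]))
    return np.array([p["cx"]+p["fx"]*c[...,0]/-c[...,2], p["cy"]-p["fy"]*c[...,1]/-c[...,2]]).T
E
python3 - <<'E'
from h import *
t=cv2.imread("pics/a_top.png")[175:255,270:370]; s=cv2.imread("pics/a_scene.png")[195:275,200:300]
cv2.imwrite("pics/b.png",np.vstack([cv2.resize(x,None,fx=3.7,fy=3.7,interpolation=cv2.INTER_CUBIC) for x in (t,s)]))
cv2.imwrite("pics/b1.png",cv2.resize(t,None,fx=7,fy=7,interpolation=cv2.INTER_CUBIC))
cv2.imwrite("pics/b2.png",cv2.resize(s,None,fx=7,fy=7,interpolation=cv2.INTER_CUBIC))
for n in("top","scene"):
    d=np.load(f"pics/a_{n}.npy")
    for u,v in ([(200,330),(400,330),(316,210),(345,215),(300,205)] if n=="top" else [(120,250),(330,190),(250,240)]):
        print(n,u,v,P(n,u,v,d[v,u]).round(1))
E
```

```text
top 200 330 [314.8 261.2   1.2]
top 400 330 [ 338.2 -203.5    4. ]
top 316 210 [592.4   9.1 102.9]
top 345 215 [604.2 -70.9   2.8]
top 300 205 [606.8  44.2  80.5]
scene 120 250 [ 387.2 -209.5    2.9]
scene 330 190 [587.5 270.5   4.1]
scene 250 240 [615.9 -13.6  70.4]
```

View pics/b1.png

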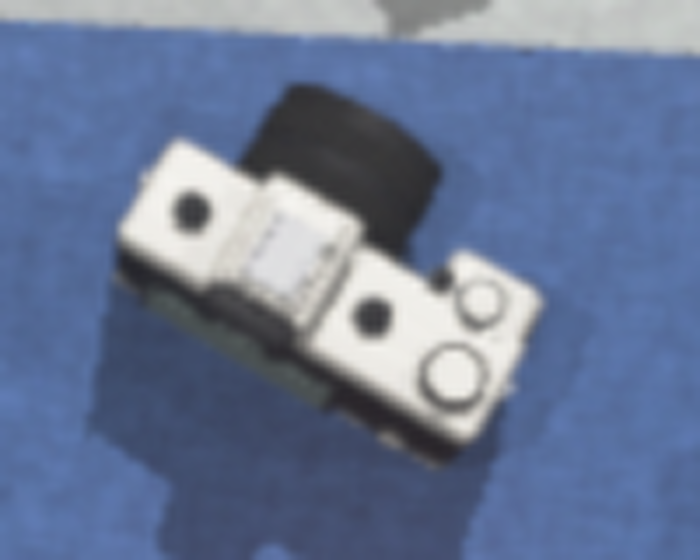

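View pics/b2.png

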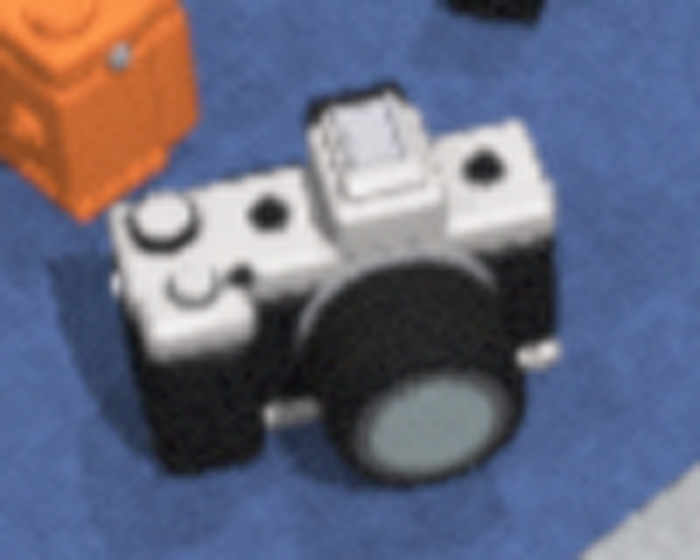

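Top view (7x crop): black left button at about (192,212), right at (375,316). In the scene crop they are at (484,167) and (269,213). The shutter and dial are on the grip side.

```bash
cat > m.py <<'E'
from h import *
import sys
def cen(im,u,v,r=4):
    g=cv2.cvtColor(im,cv2.COLOR_BGR2GRAY).astype(float)
    ui,vi=int(round(u)),int(round(v)); w=g[vi-r:vi+r+1,ui-r:ui+r+1]
    k=np.clip(140-w,0,None); yy,xx=np.mgrid[vi-r:vi+r+1,ui-r:ui+r+1]
    k[np.hypot(xx-u,yy-v)>r]=0
    return (k*xx).sum()/k.sum(),(k*yy).sum()/k.sum()
def atz(n,u,v,z):
    a=P(n,u,v,0.); b=P(n,u,v,1000.); return a+(b-a)*(z-a[2])/(b-a)[2]
if __name__=="__main__":
    tag=sys.argv[1]
    g={"top":[(270+192.5/7-.5,175+212.5/7-.5),(270+375.5/7-.5,175+316.5/7-.5)],"scene":[(200+484.5/7-.5,195+167/7-.5),(200+269/7-.5,195+213/7-.5)]}
    for n in g:
        im=cv2.imread(f"pics/{tag}_{n}.png"); pts=[]
        for u,v in g[n]:
            c=cen(im,u,v); q=atz(n,*c,85.); pts.append(q); print(n,np.round(c,2),q.round(1))
        L,R=pts; d=(L-R)[:2]; print(" dist",np.hypot(*d).round(1),"mid",((L+R)/2).round(1),"yaw of cam",(np.arctan2(d[1],d[0])-np.pi/2).round(4))
    # triangulated
    d=np.load(f"pics/{tag}_top.npy")
    us,vs=np.meshgrid(range(280,350),range(190,245)); X=P("top",us.ravel(),vs.ravel(),d[vs,us].ravel())
    Y=X[(X[:,2]>76)&(X[:,2]<87)]; r=cv2.minAreaRect(Y[:,:2].astype(np.float32)); print(len(Y),np.median(Y[:,2]),r)
    H=X[(X[:,2]>98)]; print("hump",len(H),np.median(H,0).round(1),cv2.minAreaRect(H[:,:2].astype(np.float32)))
E
python3 m.py a
```

```text
top [297.04 204.89] [605.8  51.2  85. ]
top [322.86 219.9 ] [574.1  -8.7  85. ]
 dist 67.7 mid [589.9  21.2  85. ] yaw of cam -0.4872
scene [268.62 218.57] [608.2  47.6  85. ]
scene [237.98 225.17] [576.5 -12.3  85. ]
 dist 67.8 mid [592.4  17.7  85. ] yaw of cam -0.4868
798 81.02506847324287 ((596.6159057617188, 1.9512176513671875), (133.5602264404297, 89.97468566894531), 62.21943664550781)
hump 279 [586.8  24.4 104.3] ((505.3762512207031, 59.19363021850586), (36.16862106323242, 226.75254821777344), 66.3838882446289)
```

play_rows --pt "40 -30 0" --pt "84 -63 0" --pt "128 -96 0" --pt "172 -129 0" --pt "216 -161 0" --turn '[0.08, 0.18, 0.28, 0.38, 0.48]' --fingers '[0.65, 0.65, 0.65, 0.65, 0.65]'

```text
clock: 0.72
eef_pos: [413.5, -336.7, 230.5]
tool_rot: [-3.14, 0.001, -0.016]
force: [0.8, -0.5, -0.4]
width: 55.5
```

play_rows --pt "24 -50 0" --pt "48 -100 0" --pt "72 -150 0" --pt "96 -200 0" --pt "120 -250 0" --turn '[0.1, 0.2, 0.3, 0.4, 0.471]' --fingers '[0.65, 0.65, 0.65, 0.65, 0.65]'

```text
clock: 1.35
eef_pos: [537.8, -86.9, 230.7]
tool_rot: [-3.141, 0.002, -0.489]
force: [0.7, -0.9, -0.4]
width: 55.9
```

play_rows --pt "-1 -45 20" --pt "-2 -85 40" --pt "-3 -119 70" --pt "-3 -119 80" --pt "-3 -119 80" --turn '[0, 0, 0, 0, 0]' --fingers '[0.65, 0.65, 0.65, 0.65, 0.65]'

```text
clock: 1.98
eef_pos: [590.0, 18.8, 149.9]
tool_rot: [3.14, 0.004, -0.49]
force: [0.5, -0.2, 0.7]
width: 55.5
```

Run:
```python
from h import *
o=grab("c"); print(ctrl.read_state()["eef_pos"],ctrl.read_state()["tool_rot"])
t=o["top"][0][150:280,240:400]; s=o["scene"][0][130:280,170:330]
cv2.imwrite("pics/c1.png",cv2.resize(t,None,fx=4,fy=4,interpolation=cv2.INTER_CUBIC))
cv2.imwrite("pics/c2.png",cv2.resize(s,None,fx=4,fy=4,interpolation=cv2.INTER_CUBIC))
```

```text
[591.01630338  17.97958926 151.43150177] [-3.14121138e+00  1.13819290e-03 -4.91270662e-01]
```

View pics/c1.png

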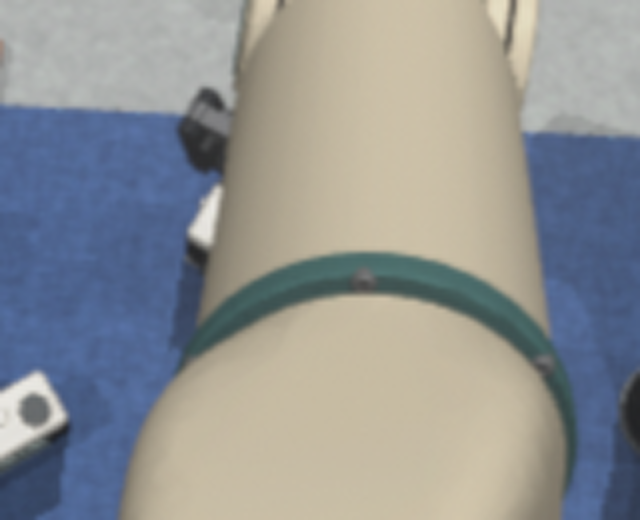

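View pics/c2.png

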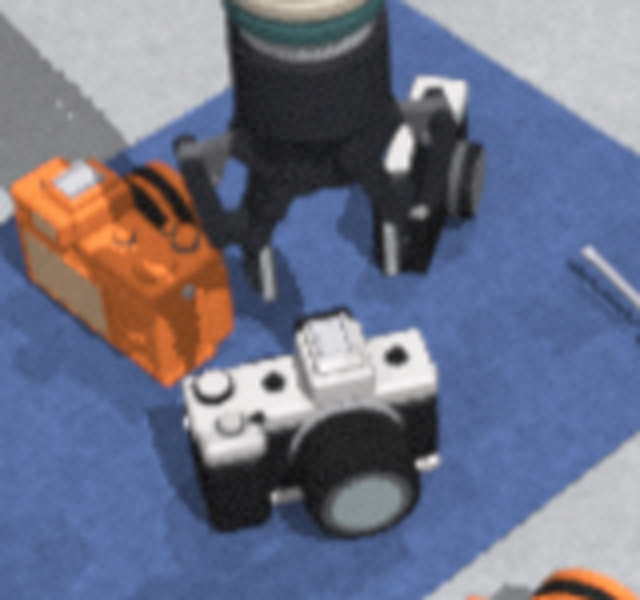

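Run:
```python
from h import *
im=cv2.imread("pics/c_scene.png"); k=8; u0,v0=220,150
s=cv2.resize(im[v0:v0+65,u0:u0+75],None,fx=k,fy=k,interpolation=cv2.INTER_CUBIC)
T=np.array([590.5,18.5,150.5]); R=Ro.from_euler("xyz",[np.pi,0,-.490])
for y in (-42,-28,28,42):
  for x in (-11,11):
    for z in (0,-5):
      p=(proj("scene",T+R.apply([x,y,z]))-[u0,v0]+.5)*k
      cv2.circle(s,tuple(int(q) for q in p),2,(0,0,255) if z==0 else (0,255,255),-1)
cv2.imwrite("pics/c3.png",s)
d=np.load("pics/c_scene.npy")
us,vs=np.meshgrid(range(220,290),range(150,215)); X=P("scene",us.ravel(),vs.ravel(),d[vs,us].ravel())
m=(X[:,2]>125)&(X[:,2]<200); Q=R.inv().apply(X-T); 
for sgn in(1,-1):
  q=Q[m&(Q[:,1]*sgn>15)&(abs(Q[:,0])<40)&(Q[:,2]>-45)]
  for lo in range(-45,15,5):
    r=q[(q[:,2]>=lo)&(q[:,2]<lo+5)]
    if len(r): print(sgn,lo,len(r),"x",r[:,0].min().round(1),r[:,0].max().round(1),"y",r[:,1].min().round(1),r[:,1].max().round(1))
```

```text
1 -45 12 x 5.1 11.8 y 28.7 42.4
1 -40 8 x 3.1 11.3 y 27.9 41.0
1 -35 16 x -2.0 12.7 y 29.7 41.7
1 -30 14 x -4.4 11.8 y 27.6 41.7
1 -25 12 x -8.2 10.2 y 28.0 41.7
1 -20 14 x 4.8 11.8 y 28.6 41.1
1 -15 11 x -2.3 10.8 y 29.2 41.1
1 -10 6 x 3.2 11.1 y 29.6 36.7
1 -5 1 x 0.8 0.8 y 34.3 34.3
-1 -45 12 x -2.9 12.1 y -36.2 -27.7
-1 -40 14 x -8.5 9.9 y -39.6 -27.3
-1 -35 14 x -5.3 11.2 y -39.6 -27.0
-1 -30 12 x -7.0 10.7 y -41.0 -27.6
-1 -25 15 x -8.4 12.1 y -40.6 -27.1
-1 -20 18 x -8.9 11.2 y -41.1 -26.9
-1 -15 13 x -10.5 11.5 y -41.6 -27.5
-1 -10 6 x -9.7 12.2 y -31.0 -27.1
-1 -5 2 x -11.0 6.7 y -27.7 -27.5
```

View pics/c3.png

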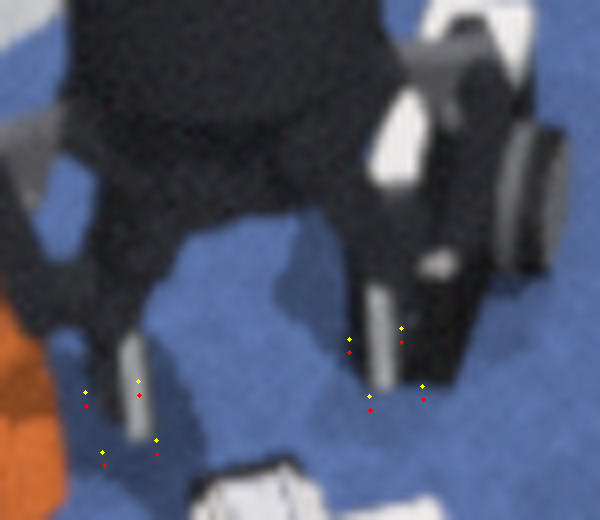

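Scene camera and robot agree to about 1 mm (fingertip ends about 6 mm behind TCP, spanning |y| 28–42). The top view is hidden by the arm. I descend partway astride the hump.

play_rows --pt "1.5 -0.5 20" --pt "1.5 -0.5 40" --pt "1.5 -0.5 55" --pt "1.5 -0.5 60" --pt "1.5 -0.5 60" --turn '[0.003, 0.003, 0.003, 0.003, 0.003]' --fingers '[0.63, 0.63, 0.63, 0.63, 0.63]'

```text
clock: 2.7
eef_pos: [592.7, 17.4, 91.7]
tool_rot: [-3.141, 0.001, -0.495]
force: [-1.3, 0.2, 0.5]
width: 54.1
```

Run:
```python
from h import *
im,d=vision.get_image("scene"); cv2.imwrite("pics/d_scene.png",im); np.save("pics/d_scene.npy",d)
st=[ctrl.read_state() for _ in range(3)]
for s in st: print(s["eef_pos"],s["tool_rot"],s["force"],s["width"])
cv2.imwrite("pics/d1.png",cv2.resize(im[180:255,205:305],None,fx=8,fy=8,interpolation=cv2.INTER_CUBIC))
```

```text
[592.9231586   17.52757667  91.96289324] [-3.14083172e+00  3.50113803e-04 -4.94607626e-01] [0.05155326 0.90812288 0.34034255] 53.65678992637233
[592.9231586   17.52757667  91.96289324] [-3.14083172e+00  3.50113803e-04 -4.94607626e-01] [0.05155326 0.90812288 0.34034255] 53.65678992637233
[592.9231586   17.52757667  91.96289324] [-3.14083172e+00  3.50113803e-04 -4.94607626e-01] [0.05155326 0.90812288 0.34034255] 53.65678992637233
```

View pics/d1.png

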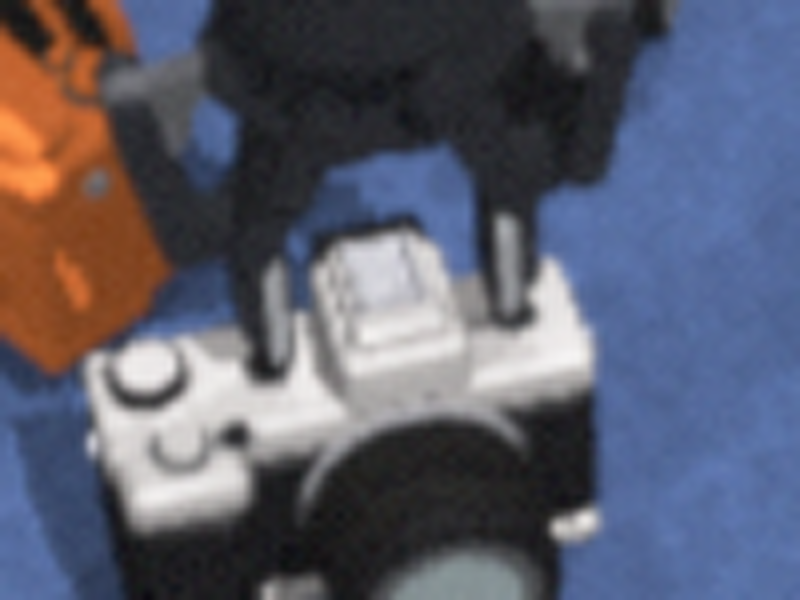

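Run:
```python
from h import *
im=cv2.imread("pics/d_scene.png"); k=8; u0,v0=205,180
s=cv2.resize(im[v0:v0+75,u0:u0+100],None,fx=k,fy=k,interpolation=cv2.INTER_CUBIC)
T=np.array([592.3,17.5,91.8]); R=Ro.from_euler("xyz",[np.pi,0,-.493])
def poly(pts,c):
  p=((proj("scene",pts)-[u0,v0]+.5)*k).astype(np.int32); cv2.polylines(s,[p],True,c,1)
for a,b in((-41.3,-27),(27,41.3)):
  for h,c in((98,(0,0,255)),(86,(0,255,0))):
    q=R.apply([[-11,a,0],[11,a,0],[11,b,0],[-11,b,0]])+T; q[:,2]=h; poly(q,c)
th=np.linspace(0,6.28,24); M=np.array([592.4,17.7]); R2=Ro.from_euler("z",-.487)
for y in(-34,34):
  q=R2.apply(np.c_[5.5*np.cos(th),y+5.5*np.sin(th),0*th]); q[:,:2]+=M; q[:,2]=86; poly(q,(255,255,0))
cv2.imwrite("pics/d2.png",s)
d=np.load("pics/d_scene.npy"); us,vs=np.meshgrid(range(225,285),range(200,235)); X=P("scene",us.ravel(),vs.ravel(),d[vs,us].ravel())
H=X[(X[:,2]>103)&(X[:,2]<113)]; Q=R2.inv().apply(H-[592.4,17.7,0]); Q=Q[abs(Q[:,1])<24];print("hump in cam frame",Q.min(0),Q.max(0),np.percentile(Q,[5,50,95],axis=0))
```

```text
hump in cam frame [-26.60592394 -12.95660851 103.06207388] [ 17.56958048  12.5952815  111.96757638] [[-1.66166531e+01 -1.03224861e+01  1.03421882e+02]
 [-6.48544566e-02  2.31136403e-01  1.06050344e+02]
 [ 1.50115968e+01  1.09419962e+01  1.09216649e+02]]
```

View pics/d2.png

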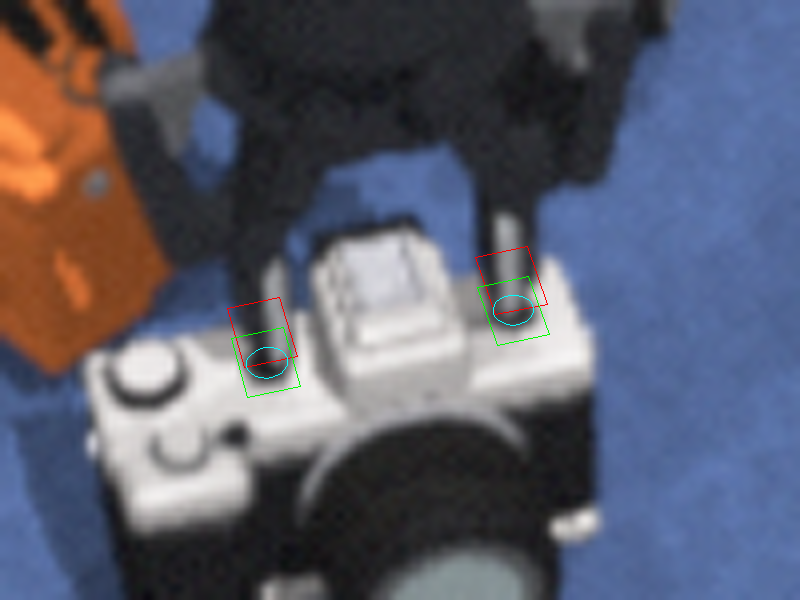

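play_rows --pt "0 0 4" --pt "0 0 6" --pt "0 0 7" --pt "0 0 7" --turn '[0, 0, 0, 0]' --fingers '[0.63, 0.63, 0.63, 0.63]'

```text
clock: 3.25
eef_pos: [592.9, 17.6, 84.9]
tool_rot: [-3.141, 0.0, -0.495]
force: [0.0, -0.2, -0.1]
width: 53.5
```

play_rows --pt "0 0 1" --pt "0 0 2" --pt "0 0 2" --turn '[0, 0, 0]' --fingers '[0.63, 0.63, 0.63]'

```text
clock: 3.62
eef_pos: [592.8, 17.5, 82.8]
tool_rot: [-3.141, 0.001, -0.495]
force: [-0.2, -0.8, 0.3]
width: 53.3
```

play_rows --pt "0 0 1" --pt "0 0 2" --pt "0 0 2" --turn '[0, 0, 0]' --fingers '[0.63, 0.63, 0.63]'

```text
clock: 4.0
eef_pos: [593.0, 17.5, 81.0]
tool_rot: [-3.141, 0.0, -0.495]
force: [0.3, 0.6, 2.9]
width: 53.8
```

Run:
```python
from h import *
im,d=vision.get_image("scene"); cv2.imwrite("pics/e_scene.png",im)
s=ctrl.read_state(); print(s["eef_pos"],s["tool_rot"],s["force"],s["torque"],s["width"])
cv2.imwrite("pics/e1.png",cv2.resize(im[180:255,205:305],None,fx=8,fy=8,interpolation=cv2.INTER_CUBIC))
```

```text
[592.91113312  17.55483489  80.96894501] [-3.14084449e+00  4.25247071e-04 -4.94576688e-01] [-0.53145377  0.26146177  1.8283468 ] [0.03641313 0.11956354 0.05619875] 53.56703681733899
```

View pics/e1.png

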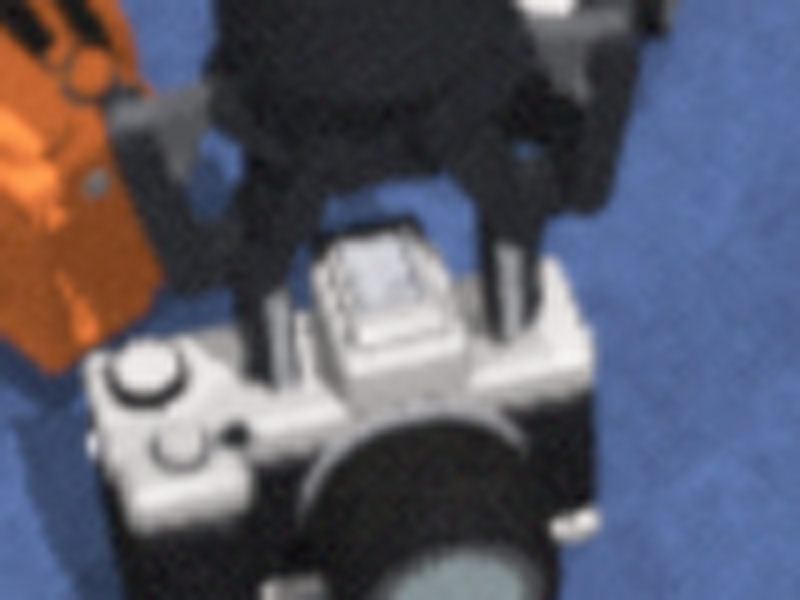

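play_rows --pt "0 0 1" --pt "0 0 2" --pt "0 0 3" --pt "0 0 3" --turn '[0, 0, 0, 0]' --fingers '[0.63, 0.63, 0.63, 0.63]'

```text
clock: 4.55
eef_pos: [593.0, 17.5, 79.1]
tool_rot: [-3.14, 0.0, -0.495]
force: [-2.4, 1.0, 11.9]
width: 53.7
```

Run:
```python
from h import *
for i in range(2):
    im,d=vision.get_image("scene")
    s=ctrl.read_state(); R=Ro.from_euler("xyz",s["tool_rot"]).inv()
    print(s["clock"],s["eef_pos"],s["tool_rot"],R.apply(s["force"]),R.apply(s["torque"]),s["width"])
cv2.imwrite("pics/f1.png",cv2.resize(im[180:255,205:305],None,fx=8,fy=8,interpolation=cv2.INTER_CUBIC))
```

```text
4.6 [593.0441283   17.52468343  79.14632854] [-3.14032546e+00  1.24713880e-04 -4.94623031e-01] [ -2.98702575   0.86899381 -11.70482576] [-0.36555771 -0.66110722  0.03850653] 53.70594173662604
4.65 [593.03333687  17.51176061  79.15776028] [-3.14031442e+00  1.04703124e-04 -4.94655340e-01] [ -2.87818111   1.56752964 -12.52692603] [-0.28169974 -0.61218013  0.05143644] 53.73962895547872
```

View pics/f1.png

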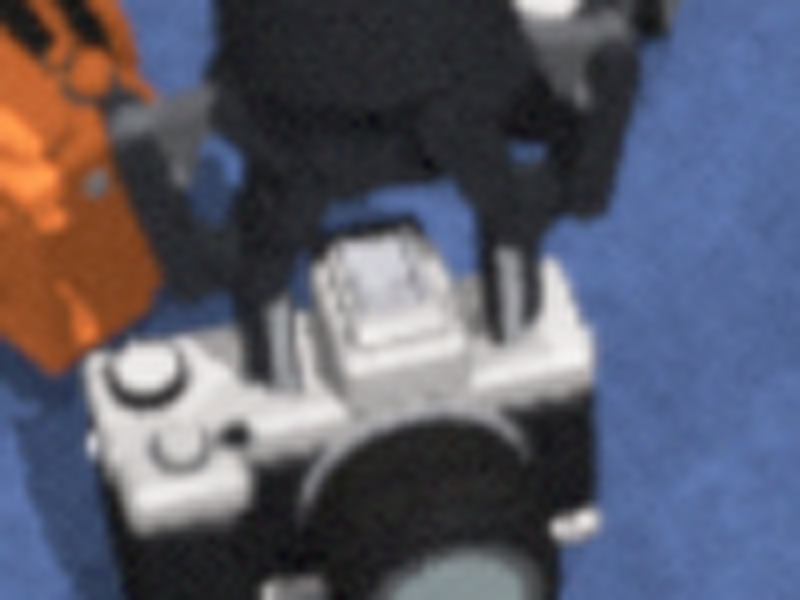

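play_rows --pt "0 0 1.3" --pt "0 0 1.3" --pt "0 0 1.3" --pt "0 0 1.3" --pt "0 0 1.3" --turn '[0, 0, 0, 0, 0]' --fingers '[0.63, 0.63, 0.63, 0.63, 0.63]'

```text
clock: 5.28
eef_pos: [593.1, 17.5, 79.1]
tool_rot: [-3.14, -0.0, -0.495]
force: [-3.3, 1.1, 12.6]
width: 53.8
```

Run:
```python
from h import *
F=[];M=[]
for i in range(4):
    vision.get_image("scene")
    s=ctrl.read_state(); R=Ro.from_euler("xyz",s["tool_rot"]).inv()
    F.append(R.apply(s["force"]));M.append(R.apply(s["torque"]))
print(s["clock"],s["eef_pos"],s["tool_rot"],np.mean(F,0),np.mean(M,0),s["width"],s["qd"].round(4))
```

```text
5.475 [593.10325492  17.50290692  79.16902101] [-3.13978247e+00 -1.11011612e-04 -4.94679282e-01] [ -3.18961034   1.64651025 -13.44327987] [-0.40128287 -0.70806716  0.01172922] 54.06891616196546 [-0.0001 -0.0012 -0.0006 -0.0012 -0.0006 -0.     -0.0015]
```

Force stopped rising with depth (both buttons bottomed), and the moment is balanced, with the load centred about 3 mm off midway. I keep holding.

play_rows --pt "0 0 1.2" --pt "0 0 1.2" --pt "0 0 1.2" --pt "0 0 1.2" --pt "0 0 1.2" --turn '[0, 0, 0, 0, 0]' --fingers '[0.63, 0.63, 0.63, 0.63, 0.63]'

```text
clock: 6.1
eef_pos: [593.1, 17.5, 79.2]
tool_rot: [-3.139, -0.0, -0.495]
force: [-3.9, 0.6, 13.0]
width: 53.8
```

play_rows --pt "0 0 1.2" --pt "0 0 1.2" --pt "0 0 1.2" --pt "0 0 1.2" --pt "0 0 1.2" --turn '[0, 0, 0, 0, 0]' --fingers '[0.63, 0.63, 0.63, 0.63, 0.63]'

```text
clock: 6.72
eef_pos: [593.1, 17.5, 79.2]
tool_rot: [-3.139, -0.0, -0.495]
force: [-3.5, 0.3, 12.2]
width: 53.9
```

play_rows --pt "0 0 1.2" --pt "0 0 1.2" --pt "0 0 1.2" --pt "0 0 1.2" --pt "0 0 1.2" --turn '[0, 0, 0, 0, 0]' --fingers '[0.63, 0.63, 0.63, 0.63, 0.63]'

```text
clock: 7.35
eef_pos: [593.1, 17.5, 79.2]
tool_rot: [-3.139, -0.0, -0.495]
force: [-4.0, 0.0, 12.4]
width: 53.6
```

play_rows --pt "0 0 1.2" --pt "0 0 1.2" --pt "0 0 -4" --pt "0 0 -15" --pt "0 0 -40" --turn '[0, 0, 0, 0, 0]' --fingers '[0.63, 0.63, 0.63, 0.63, 0.63]'

```text
clock: 7.98
eef_pos: [592.1, 17.4, 118.7]
tool_rot: [-3.14, 0.002, -0.495]
force: [-0.4, -0.5, -0.4]
width: 54.4
```

play_rows --pt "0 0 -40" --pt "0 0 -80" --pt "0 0 -110" --pt "0 0 -120" --pt "0 0 -120" --turn '[0, 0, 0, 0, 0]' --fingers '[0.63, 0.63, 0.63, 0.63, 0.63]'

```text
clock: 8.6
eef_pos: [592.1, 17.2, 238.7]
tool_rot: [-3.14, 0.002, -0.494]
force: [-0.0, -0.0, 0.4]
width: 53.8
```

play_rows --pt "0 40 0" --pt "0 90 0" --pt "0 140 0" --pt "0 190 0" --pt "0 230 0" --turn '[0, 0, 0, 0, 0]' --fingers '[0.63, 0.63, 0.63, 0.63, 0.63]'

```text
clock: 9.22
eef_pos: [480.7, -186.7, 236.6]
tool_rot: [-3.141, 0.005, -0.496]
force: [0.2, 0.1, 0.7]
width: 53.8
```

play_rows --pt "0 10 0" --pt "0 20 0" --pt "0 20 0" --turn '[0, 0, 0]' --fingers '[0.63, 0.63, 0.63]'

```text
clock: 9.6
eef_pos: [471.4, -203.7, 236.1]
tool_rot: [-3.141, 0.006, -0.495]
force: [-0.3, -0.7, 0.6]
width: 53.6
```

```bash
python3 - <<'E'
from h import *
o=grab("z")
for n in o:
    a=cv2.imread(f"pics/a_{n}.png"); print(n)
t=o["top"][0][175:255,270:370]; s=o["scene"][0][195:275,200:300]
cv2.imwrite("pics/z1.png",np.hstack([cv2.resize(x,None,fx=4,fy=4,interpolation=cv2.INTER_CUBIC) for x in (t,s)]))
E
python3 m.py z
python3 -c "
import cv2,numpy as np
cv2.imwrite('pics/z2.png',cv2.resize(np.hstack([cv2.absdiff(cv2.imread(f'pics/a_{n}.png'),cv2.imread(f'pics/z_{n}.png')) for n in('top','scene')]),(800,300)))"
```

```text
scene
top
top [297.05 204.89] [605.8  51.2  85. ]
top [322.86 219.9 ] [574.1  -8.7  85. ]
 dist 67.7 mid [589.9  21.2  85. ] yaw of cam -0.4873
scene [268.64 218.58] [608.3  47.7  85. ]
scene [237.98 225.2 ] [576.6 -12.3  85. ]
 dist 67.9 mid [592.4  17.7  85. ] yaw of cam -0.4859
792 80.83114492419014 ((588.0750732421875, 2.6458892822265625), (135.0621795654297, 88.92320251464844), 43.950111389160156)
hump 295 [584.9  25.4 104.1] ((505.28497314453125, 59.22065734863281), (36.14495849609375, 226.5635986328125), 66.3838882446289)
```

View pics/z1.png

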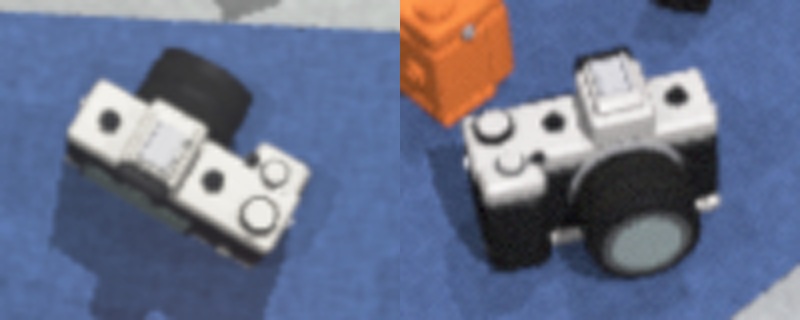

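View pics/z2.png

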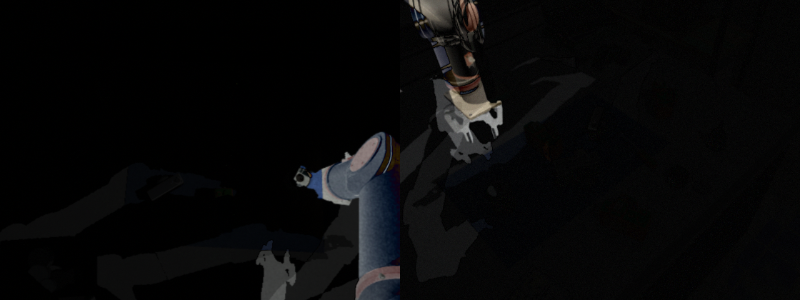

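The camera and buttons are at the same pixels as before (within 0.03 px). The difference picture shows only the arm and its shadow, and the gripper is clear of everything.

```bash
python3 -c "
from cell import ctrl
print(ctrl.finish_job())"
```

```text
the job is handed in; nothing more can be done
None
```

I pressed both reset buttons down together with the two fingertips, held them for about 3 s (clock about 4.5 to 7.6 s), then lifted off and moved aside. The job was handed in at about 9.7 s.

- **Press:** The force settled at 12–13 N and the depth stopped changing, so the buttons had reached their stops. The wrist moment put the load within about 3 mm of midway between them, so both were down. The switch positions could not be read directly, so this is inferred from force, depth and balance.
- **Afterwards:** Both buttons appear at the same pixels as before in both views, within 0.03 px. The before/after difference picture shows only the arm and its shadow. The gripper is clear, with about 0 N on the wrist.
- **Shutter and record:** By the geometry, the fingertips stayed clear of the shutter, the record button and the dial. I saw no change to them.
- **Disagreement:** The two cameras placed the point midway between the buttons about 4 mm apart. I used the scene camera, because it matched the fingertips to about 1 mm.

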